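Screw the lid onto the slip jar

TASK

Set the yellow lid squarely on the clamped white jar and, resting it there with light pressure, turn it backward (anticlockwise from above) until you feel it drop into the thread start; then screw it forward (clockwise) until it comes up firm, fully home, and let go. Never force it, and leave the other things on the bench alone.

Things in the scene. Friction and masses are not known exactly. Their poses are not given: they have to be found in the camera images.
- lid: Yellow ribbed screw lid, orange disc on top, 57 mm across, 35 mm high, about 0.12 kg, standing open side down on the bench. Origin: centre of its lower edge, z up along its axis. Inside: 51 mm wide, 26 mm deep, with three equal lugs (round pins 5 mm thick, inner ends 21 mm from the axis, centres 5 mm above the lower edge) at 0, 120 and 240 degrees from its x axis, hidden from outside
- lid_top (a point): Centre of the lid's top face, 35 mm above lid's origin
- jar: White jar, 74 mm across with its shoulder up to 96 mm above the bench, clamped by a 120 mm square steel plate: it cannot move or turn. Origin on the bench under its axis, z up; its yaw is that of the square plate and says nothing about the thread
- mouth (a point): Centre of the jar's rim, 133 mm above the bench, z up. The neck is 39 mm across, chamfered to 33 mm at the rim. Lid heights below mean lid's origin below this rim: 10.5 mm resting on the collar top, 7.5 to 13 mm on the teeth, 21 mm dropped into the thread start, 25.5 mm fully home (up to 27 mm while pressed)
- seal_top (a point): Top of the black sprung rubber seal, 28 mm across, 3 mm above the rim. The lid meets it about 2 mm after starting to screw and has to push it down about 2.5 mm, with 6 N rising to about 11 N; the thread then holds it down. A weak grip slips here
- collar_top (a point): On the jar's axis at the level top of the white collar (48 mm wide, slick), 8 mm below the rim. Three equal 120 degree sectors; each, clockwise from above: a 26 degree window open upward; 70 degrees of level top; a steep 3 mm tooth; 24 degrees sloping 6 mm down to the next window. The thread groove runs under all but the window. HOW THE COLLAR IS TURNED VARIES, no listed pose tells it
- window_floor (a point): On the jar's axis at the windows' floor, 10.5 mm below the collar top. A lid on the collar jams on the teeth if turned clockwise. Anticlockwise (110 degrees at most, at times first over a tooth) under light pressure, about 5 N and never over 25 N, its lugs fall into the windows. If held up it passes over them and climbs the next tooth; once down, their back edges stop it. Rarely it drops at once
- home (a point): Where lid's origin is when fully screwed on, 25.5 mm below the rim. From the windows the lid turns clockwise 75 to 95 degrees, sinking about 5 mm evenly, level over the last 6 degrees, to a hard end stop, easily felt in torque: stop there, turning slowly, since all between lid and jar must stay well under 80 N (about 1.3 N m). The grooves have 1.5 mm of play in height
- copper_stand: Loose small copper stand, 68 mm round foot, 42 mm high; bystander. Origin: centre of its underside
- tin: Loose small tin, 48 mm across, 50 mm high; bystander. Origin: centre of its underside
- mallet: Loose small wooden mallet, lying, 155 mm long with its handle along its -x axis, head 36 mm high; bystander. Origin on the bench beneath it, near its middle
Not all that is in view belongs to the job. Of the things like the lid, leave any that is turquoise; of the rest the larger one is meant.

How it is judged:
By the outcome, as a careful person would: the job done as asked, in the order asked, and still so for the second after the job is handed in, with the robot touching nothing.
It also fails if it takes over 72 s, if anything falls off the work surface, if the arm or the gripper's body presses on something with over 40 N, if the wrist force passes 120 N, or if a joint passes its speed limit or range.

ROBOT

A 6-joint arm with a two-finger parallel gripper is mounted at the origin on the work surface. World frame = base frame: x ahead of the robot, y to its left, z up, the work surface at z = 0. Lengths are in m, angles in rad, forces in N, time in s.
With the tool pointing down it reaches from about 0.35 to 0.925 m from the base axis. Payload 6.4 kg.
Tool frame: the origin (TCP) lies between the finger pads; the fingertips stand 25 mm ahead of it and the grasp point (between the pads) lies 6 mm ahead of it; z points along the fingers, y is the direction in which the jaws open and shut (so a half turn about z gives the same grasp; the last joint's range is limited). The gripper opens to 94 mm and grips with 3 to 60 N. Pads are 16 mm wide; open, the fingers measure 119 mm over their backs; the gripper's body (75 mm by 177 mm) begins 78 mm behind the grasp point.
Start: joints at [1.03, 0.245, 1.558, -0, 1.339, -0.174], TCP at [0.233, 0.607, 0.23] pointing down, gripper open.
Joint ranges: [-3.13, 3.13], [-1.02, 2.26], [0.13, 2.54], [-0.95, 4.09], [0.21, 2.88], [-2.74, 2.74]. Speed limits (rad/s): [2.57, 2.57, 3.14, 3.14, 3.14, 3.14].

INTERFACE

Orientations are given as a unit quaternion [w, x, y, z].
In Python, from plant import sense, read_camera, camera_params, manip gives the robot as it stands. The module is installed in compiled form; this text tells all that it offers.
- The arm moves only by the tool play_rows, never from a script. Its argument "moves" is a list of rows, each an object of numbers: "x", "y", "z": the shift along the tool's x, y, z in m; "rx", "ry", "rz": the turn, a rotation vector about the tool's x, y, z in degrees; "hand": the opening, from 0 (shut) to 1 (fully open). A call has 1 to 12 rows; each row is the pose to reach, as a shift and turn from the pose commanded when the call began, along the tool's axes at that moment; what a row does not reach only later rows make up. A row lasts 1/12 s, in which the tool goes at most 41.7 mm and 7.16 degrees, less where a joint would pass 70% of its speed; a pose out of reach is approached as far as the arm can. A call with a gripper value outside its range is refused whole. The fingers move at their own pace and stop on an object; the grip force is fixed at half the most. Time passes only in rows, so rows that repeat a pose let the fingers close. It gives the time, the measured TCP pose, the force and the opening at its end, in the units of the state.
- sense(): the state, without advancing time (a new reading comes with each control period).
- read_camera(name): name is "side" or "top"; returns (picture, depth): 384x512x3 uint8, red, green, blue; 384x512 float32, m along the optical axis (not along the pixel's ray), 0 where there is no reading.
- camera_params(name): a dict with "intrinsics" (3x3 intrinsics, pixels), "D" ([k1, k2, p1, p2, k3] as OpenCV has them; the pictures are not rectified), "extrinsics" (4x4, takes a point from camera to world coordinates). Camera axes: x right, y down, z forward; pixel columns grow to the right and rows downward; lengths in m; the calibration is good to about 2 mm. A picture is of the moment at which its call begins. camera_params takes no time and is no camera call.
- manip.close_job(): hands the job in, once; it reports no verdict.
The state is a dict: "t": time; "joints": joint angles; "qd": joint speeds; "joint_efforts": joint torques, N m; "position": TCP position; "orientation": TCP orientation; "force": force on the tool from outside, world axes, zero at the start; "ft_torque": the same for the moment, N m; "opening": finger opening in m.
Only numpy, scipy, OpenCV 4.12 (cv2) and the standard library are available. Lean on these libraries where they do the work, as an engineer would, in place of code of your own. Each camera call takes 0.05 s, during which the arm holds its last target.

## Working session

There is one attempt and no reset: what is moved stays moved. The work goes in short steps, Python scripts to look and compute and a tool call to move; the robot and the scene stay as the last step left them, time stands still between calls to the robot, and variables do not carry over. Pictures are saved under pics/ and viewed, and the job is handed in when it is done.

Besides the shell and the picture viewer there is one more tool, called after "Call:" as a command line: name --argument value ..., lists and objects as JSON in quotes. play_rows: Moves the arm, as the interface text tells. Its arguments: {"type":"object","properties":{"moves":{"type":"array","items":{"type":"object","properties":{"x":{"type":"number"},"y":{"type":"number"},"z":{"type":"number"},"rx":{"type":"number"},"ry":{"type":"number"},"rz":{"type":"number"},"hand":{"type":"number"}}}}},"required":["moves"]}

```bash
ls; mkdir -p pics
cat > h.py <<'E'
import numpy as np, cv2
from plant import sense, read_camera, camera_params, manip
def shot(n,f):
    p,d=read_camera(n); cv2.imwrite(f'pics/{f}.png',cv2.cvtColor(p,cv2.COLOR_RGB2BGR)); np.save(f'pics/{f}_d.npy',d); return p,d
def ray(n,uv):
    c=camera_params(n); K=np.array(c['intrinsics']);D=np.array(c['D']);T=np.array(c['extrinsics'])
    q=cv2.undistortPoints(np.array(uv,float).reshape(-1,1,2),K,D).reshape(-1,2)
    r=np.c_[q,np.ones(len(q))]@T[:3,:3].T
    return T[:3,3],r
def onplane(n,uv,z):
    o,r=ray(n,uv); return o+r*((z-o[2])/r[:,2])[:,None]
def proj(n,P):
    c=camera_params(n); T=np.linalg.inv(np.array(c['extrinsics']))
    P=np.array(P,float).reshape(-1,3)@T[:3,:3].T+T[:3,3]
    return cv2.projectPoints(P,np.zeros(3),np.zeros(3),np.array(c['intrinsics']),np.array(c['D']))[0].reshape(-1,2)
E
python3 - <<'E'
from h import *
shot('top','t0');shot('side','s0')
print(sense())
for n in('top','side'): print(camera_params(n))
E
```

```text
pics
{'t': 0.1, 'joints': array([ 1.02986243e+00,  2.45725657e-01,  1.55886726e+00,  1.15068106e-05,
        1.33868153e+00, -1.74123440e-01]), 'qd': array([ 0.0008579 , -0.00148114, -0.00257604,  0.00102309, -0.00014773,
        0.00053179]), 'joint_efforts': array([ 2.10139183e-05, -4.16920316e+01, -3.15522158e+01,  6.86846394e-02,
        3.10004933e-02, -4.58297643e-05]), 'position': array([0.2328685 , 0.60633519, 0.22948075]), 'orientation': array([-2.99523532e-04,  1.82379983e-01,  9.83227763e-01, -7.85760760e-04]), 'force': array([0.66267683, 0.18001394, 1.2087781 ]), 'ft_torque': array([ 0.01403285,  0.0229692 , -0.06362536]), 'opening': 0.09397879376317507}
{'intrinsics': array([[375.98653477,   0.        , 254.90629285],
       [  0.        , 375.98653477, 198.34228806],
       [  0.        ,   0.        ,   1.        ]]), 'D': array([-0.11832842,  0.        ,  0.        ,  0.        ,  0.        ]), 'extrinsics': array([[-0.01517754, -0.9897997 ,  0.14165522,  0.44052029],
       [-0.99986997,  0.01579628,  0.00324434, -0.04965212],
       [-0.00544888, -0.14158756, -0.98991074,  1.04747782],
       [ 0.        ,  0.        ,  0.        ,  1.        ]])}
{'intrinsics': array([[359.95940279,   0.        , 250.16666476],
       [  0.        , 359.95940279, 194.80764886],
       [  0.        ,   0.        ,   1.        ]]), 'D': array([-0.06477521,  0.        ,  0.        ,  0.        ,  0.        ]), 'extrinsics': array([[ 0.72768131, -0.48219738,  0.48781717,  0.17306924],
       [-0.68580478, -0.52424733,  0.50481337, -0.41711215],
       [ 0.01231717, -0.7018906 , -0.71217826,  0.67491937],
       [ 0.        ,  0.        ,  0.        ,  1.        ]])}
```

View pics/t0.png

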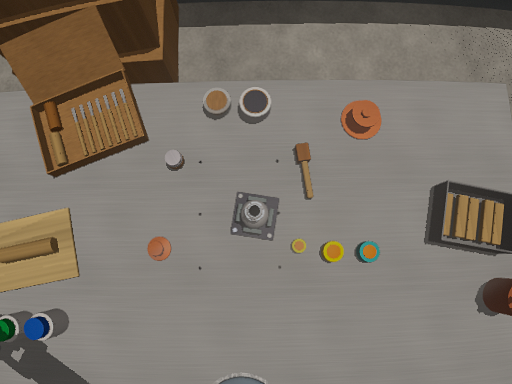

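View pics/s0.png

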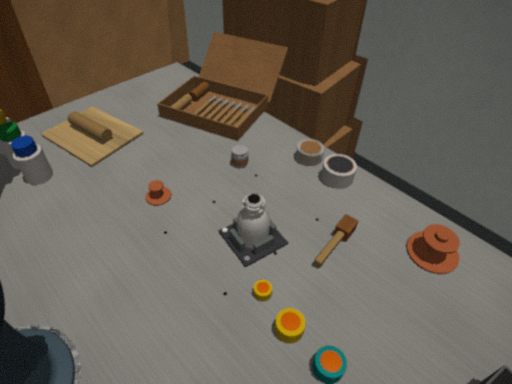

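Lid candidates in the top view are small yellow (299,246), larger yellow (333,252) and turquoise (370,252). The larger yellow one is the one described. I'll check it in a close crop and measure it.

Run:
```python
from h import *
out=[]
for n,f,box in(('top','t0',(270,215,400,285)),('side','s0',(230,265,370,384))):
    im=cv2.imread(f'pics/{f}.png'); hsv=cv2.cvtColor(im,cv2.COLOR_BGR2HSV)
    x0,y0,x1,y1=box
    out.append(cv2.resize(im[y0:y1,x0:x1],(520,280)))
    for nm,lo,hi in(('orange',(3,150,100),(17,255,255)),('yellow+or',(3,150,100),(35,255,255)),('turq',(80,100,60),(100,255,255))):
        m=cv2.inRange(hsv,lo,hi); m2=np.zeros_like(m); m2[y0:y1,x0:x1]=m[y0:y1,x0:x1]
        k,l,s,c=cv2.connectedComponentsWithStats(m2)
        for i in range(1,k):
            if s[i][4]<20: continue
            ct=max(cv2.findContours((l==i).astype('uint8'),0,1)[0],key=len)
            z=.035
            e=cv2.fitEllipse(ct); 
            print(n,nm,s[i],c[i].round(2),'ell',np.round(e[0],2),np.round(e[1],1),onplane(n,[e[0]],z).round(4), 'centroid',onplane(n,[c[i]],z).round(4))
cv2.imwrite('pics/c0.png',np.vstack(out))
# jar crop
im=cv2.imread('pics/t0.png')[180:250,220:290]; im2=cv2.imread('pics/s0.png')[185:265,210:300]
cv2.imwrite('pics/j0.png',np.hstack([cv2.resize(im,(390,390),interpolation=2),cv2.resize(im2,(400,390),interpolation=2)]))
```

```text
top orange [327 245  13  13 129] [333.14 251.09] ell [333.1  251.09] [11.9 12.1] [[ 0.4391 -0.254   0.035 ]] centroid [[ 0.4391 -0.2541  0.035 ]]
top orange [363 245  13  14 138] [369.14 251.19] ell [369.13 251.2 ] [12.2 12.6] [[ 0.4364 -0.3523  0.035 ]] centroid [[ 0.4365 -0.3523  0.035 ]]
top yellow+or [293 239  13  14  82] [299.11 245.4 ] ell [298.8  245.26] [12.1 12.7] [[ 0.4565 -0.162   0.035 ]] centroid [[ 0.4561 -0.1629  0.035 ]]
top yellow+or [323 241  21  21 345] [332.72 251.08] ell [332.73 251.08] [20.  20.2] [[ 0.4391 -0.253   0.035 ]] centroid [[ 0.4391 -0.253   0.035 ]]
top yellow+or [363 245  13  14 138] [369.14 251.19] ell [369.13 251.2 ] [12.2 12.6] [[ 0.4364 -0.3523  0.035 ]] centroid [[ 0.4365 -0.3523  0.035 ]]
top turq [359 241  21  21 167] [368.31 251.34] ell [368.84 251.26] [19.4 20. ] [[ 0.4363 -0.3515  0.035 ]] centroid [[ 0.4361 -0.3501  0.035 ]]
side orange [257 282  12  11  94] [262.76 287.03] ell [262.75 287.05] [ 9.5 10.9] [[ 0.4522 -0.1691  0.035 ]] centroid [[ 0.4522 -0.1691  0.035 ]]
side orange [281 312  19  19 271] [290.1  321.18] ell [290.1  321.19] [17.  18.5] [[ 0.4388 -0.2555  0.035 ]] centroid [[ 0.4388 -0.2555  0.035 ]]
side orange [321 351  21  21 340] [330.65 360.79] ell [330.65 360.8 ] [18.5 21.4] [[ 0.4361 -0.3539  0.035 ]] centroid [[ 0.4362 -0.3539  0.035 ]]
side yellow+or [253 280  19  17 261] [262.62 288.15] ell [262.62 288.15] [16.6 18.2] [[ 0.4503 -0.1707  0.035 ]] centroid [[ 0.4503 -0.1707  0.035 ]]
side yellow+or [275 308  31  30 687] [290.14 322.38] ell [290.12 322.37] [27.5 30. ] [[ 0.4371 -0.2571  0.035 ]] centroid [[ 0.4371 -0.2571  0.035 ]]
side yellow+or [321 351  21  21 340] [330.65 360.79] ell [330.65 360.8 ] [18.5 21.4] [[ 0.4361 -0.3539  0.035 ]] centroid [[ 0.4362 -0.3539  0.035 ]]
side turq [314 346  33  34 428] [329.96 362.92] ell [330.27 361.93] [29.8 34.2] [[ 0.4341 -0.3547  0.035 ]] centroid [[ 0.4324 -0.3553  0.035 ]]
```

View pics/c0.png

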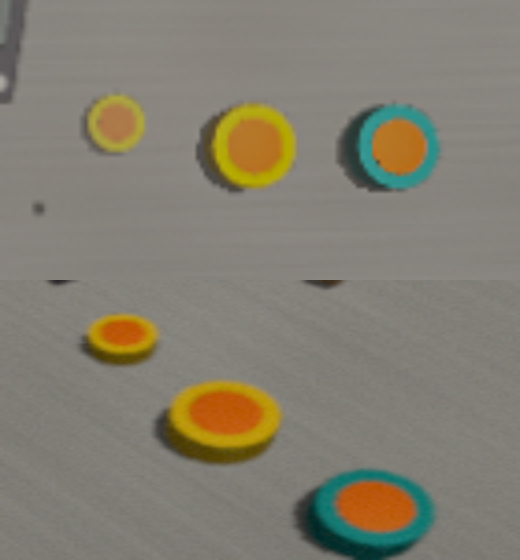

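View pics/j0.png

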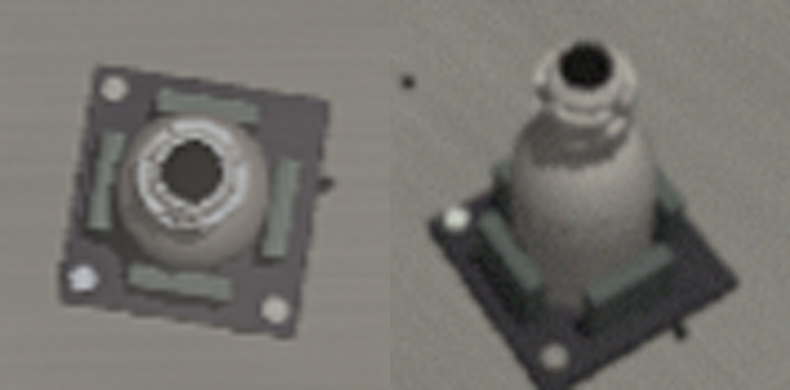

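Crops confirm the target: the larger yellow lid at top (333,251), side (290,321), clear of both neighbours. Now the jar's mouth.

Run:
```python
from h import *
for n,f,(x0,y0,x1,y1) in(('top','t0',(240,197,270,227)),('side','s0',(240,188,270,208))):
    im=cv2.imread(f'pics/{f}.png'); g=cv2.cvtColor(im,cv2.COLOR_BGR2GRAY)
    for th in(60,80,100):
        m=np.zeros_like(g); m[y0:y1,x0:x1]=(g[y0:y1,x0:x1]<th)*255
        k,l,s,c=cv2.connectedComponentsWithStats(m)
        i=1+np.argmax(s[1:,4])
        print(n,th,s[i],c[i].round(2),onplane(n,[c[i]],.136).round(4))
    print(proj(n,[[.0,0,0]]))
print(g[185:215,238:270])
# triangulate later; plate via corners: four bolts
im=cv2.imread('pics/t0.png');
cv2.imwrite('pics/j1.png',cv2.resize(im[180:250,220:290],(560,560),interpolation=0))
# depth check
d=np.load('pics/t0_d.npy'); print(d[200:222:2,246:266:2].round(3))
```

```text
top 60 [249 205  11  10  26] [252.88 208.46] [[ 0.5461 -0.0414  0.136 ]]
top 80 [249 205  11  11  86] [253.9  210.16] [[ 0.5419 -0.0438  0.136 ]]
top 100 [240 197  17  30 195] [244.23 213.03] [[ 0.5352 -0.0201  0.136 ]]
[[241.15129837 414.3929712 ]]
side 60 [249 194  11   9  75] [253.6 198.2] [[ 0.5407 -0.0472  0.136 ]]
side 80 [248 194  12   9  89] [253.56 198.18] [[ 0.5407 -0.0471  0.136 ]]
side 100 [248 193  12  11 100] [253.54 198.09] [[ 0.5408 -0.0469  0.136 ]]
[[ 13.60991574 385.32235392]]
[[126 126 125 123 129 127 127 131 130 127 127 125 125 124 128 123 126 127
  129 129 132 132 128 127 127 128 135 127 128 128 127 131]
 [126 129 130 125 127 128 128 129 130 130 124 128 127 126 127 127 129 130
  130 129 127 132 124 131 130 127 129 131 131 130 129 130]
 [126 126 126 129 125 133 130 131 127 125 125 127 127 124 121 127 127 123
  127 128 127 127 128 129 131 130 129 130 130 129 132 130]
 [130 123 126 128 125 125 128 125 132 128 130 128 131 129 125 127 128 125
  129 124 131 125 127 125 128 131 132 127 129 131 130 129]
 [130 126 128 127 124 128 128 126 130 131 131 129 128 127 126 127 1
[... 3385 characters left out ...]
 125]]
[[1.053 1.025 0.982 0.981 0.978 0.979 1.018 1.02  1.015 1.018]
 [0.981 0.973 0.971 0.93  0.928 0.929 0.97  0.979 1.021 1.017]
 [0.97  0.94  0.927 0.92  0.921 0.922 0.929 0.929 0.972 0.98 ]
 [0.929 0.923 0.926 0.916 0.919 0.918 0.922 0.926 0.928 0.973]
 [0.923 0.92  0.917 0.918 0.921 0.918 0.92  0.92  0.928 0.969]
 [0.922 0.919 0.917 0.915 0.915 0.919 0.915 0.92  0.94  0.966]
 [0.922 0.92  0.917 0.914 0.917 0.916 0.913 0.915 0.927 0.963]
 [0.927 0.918 0.917 0.913 0.915 0.914 0.916 0.92  0.925 0.964]
 [0.925 0.924 0.919 0.919 0.917 0.918 0.92  0.928 0.931 0.964]
 [0.96  0.925 0.931 0.921 0.92  0.922 0.925 0.922 0.957 0.964]
 [0.962 0.957 0.938 0.925 0.922 0.924 0.937 0.957 0.962 0.972]]
```

View pics/j1.png

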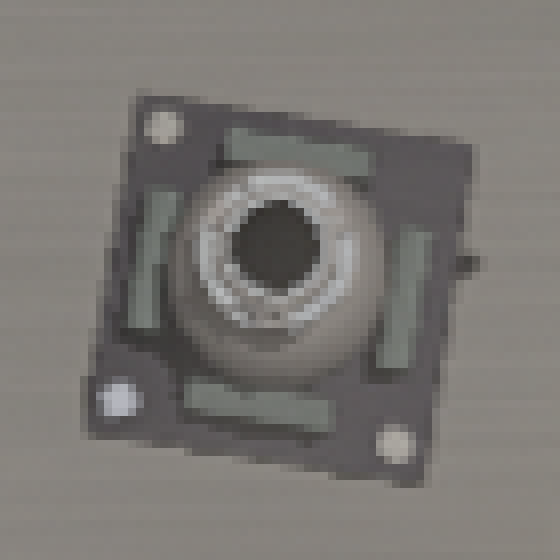

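```bash
cat >> h.py <<'E'
from scipy.spatial.transform import Rotation as R
def rel(p,yaw=None):
    s=sense(); q=s['orientation']; r=R.from_quat([q[1],q[2],q[3],q[0]])
    M=r.as_matrix(); d=M.T@(np.array(p)-s['position'])
    y=np.degrees(np.arctan2(M[1,1],M[0,1]))
    print('shift mm',(d*1000).round(1),'yaw',y.round(2),'rz',None if yaw is None else round(y-yaw,2),'tilt',np.degrees(M[:2,2]).round(2))
def st():
    s=sense(); print('t',round(s['t'],2),'p',s['position'].round(4),'F',s['force'].round(1),'T',s['ft_torque'].round(2),'j',np.degrees(s['joints']).round(1),'op',round(s['opening'],4))
E
python3 -c "
from h import *
st();rel([.5,.1,.23],45);rel([.439,-.2545,.14],45)"
```

```text
t 0.1 p [0.2329 0.6063 0.2295] F [0.7 0.2 1.2] T [ 0.01  0.02 -0.06] j [ 59.   14.1  89.3   0.   76.7 -10. ] op 0.094
shift mm [-431.  -376.8   -0. ] yaw 68.98 rz 23.98 tilt [-0.05 -0.08]
shift mm [-501.2 -729.5   90.5] yaw 68.98 rz 23.98 tilt [-0.05 -0.08]
```

Call:
play_rows --moves '[{"x": -0.036,"y": -0.031,"rz": 2},{"x": -0.072,"y": -0.063,"rz": 4},{"x": -0.108,"y": -0.094,"rz": 6},{"x": -0.144,"y": -0.126,"rz": 8},{"x": -0.18,"y": -0.157,"rz": 10},{"x": -0.216,"y": -0.188,"rz": 12},{"x": -0.252,"y": -0.22,"rz": 14},{"x": -0.288,"y": -0.251,"rz": 16},{"x": -0.324,"y": -0.283,"rz": 18},{"x": -0.36,"y": -0.314,"rz": 20},{"x": -0.396,"y": -0.345,"rz": 22},{"x": -0.431,"y": -0.377,"rz": 24}]'

```text
$.moves[0]: bad value
```

```bash
python3 -c "
from h import *
st();rel([.439,-.2545,.14],45)"
```

```text
t 0.1 p [0.2329 0.6063 0.2295] F [0.7 0.2 1.2] T [ 0.01  0.02 -0.06] j [ 59.   14.1  89.3   0.   76.7 -10. ] op 0.094
shift mm [-501.2 -729.5   90.5] yaw 68.98 rz 23.98 tilt [-0.05 -0.08]
```

Call:
play_rows --moves '[{"x": -0.03,"y": -0.026,"z": 0,"rx": 0,"ry": 0,"rz": 2,"hand": 1},{"x": -0.06,"y": -0.052,"z": 0,"rx": 0,"ry": 0,"rz": 4,"hand": 1},{"x": -0.09,"y": -0.079,"z": 0,"rx": 0,"ry": 0,"rz": 6,"hand": 1},{"x": -0.12,"y": -0.105,"z": 0,"rx": 0,"ry": 0,"rz": 8,"hand": 1},{"x": -0.15,"y": -0.131,"z": 0,"rx": 0,"ry": 0,"rz": 10,"hand": 1},{"x": -0.18,"y": -0.157,"z": 0,"rx": 0,"ry": 0,"rz": 12,"hand": 1},{"x": -0.21,"y": -0.184,"z": 0,"rx": 0,"ry": 0,"rz": 14,"hand": 1},{"x": -0.24,"y": -0.21,"z": 0,"rx": 0,"ry": 0,"rz": 16,"hand": 1},{"x": -0.27,"y": -0.236,"z": 0,"rx": 0,"ry": 0,"rz": 18,"hand": 1},{"x": -0.3,"y": -0.262,"z": 0,"rx": 0,"ry": 0,"rz": 20,"hand": 1},{"x": -0.33,"y": -0.289,"z": 0,"rx": 0,"ry": 0,"rz": 22,"hand": 1},{"x": -0.36,"y": -0.315,"z": 0,"rx": 0,"ry": 0,"rz": 24,"hand": 1}]'

```text
t: 1.1
position: [0.4564, 0.1817, 0.2302]
orientation: [-0.0, 0.384, 0.923, -0.0]
force: [-0.2, 0.4, -0.2]
opening: 0.0938
```

```bash
python3 -c "
from h import *
st();rel([.439,-.2545,.14],45)"
```

```text
t 1.1 p [0.4564 0.1817 0.2302] F [-0.2  0.4 -0.2] T [-0.01 -0.05  0.06] j [  8.5  -7.8 112.    0.   75.8 -36.4] op 0.0938
shift mm [-296.8 -320.1   90.2] yaw 44.88 rz -0.12 tilt [-0.02 -0.  ]
```

Call:
play_rows --moves '[{"x": -0.027,"y": -0.029,"z": 0,"rx": 0,"ry": 0,"rz": 0,"hand": 1},{"x": -0.054,"y": -0.058,"z": 0,"rx": 0,"ry": 0,"rz": 0,"hand": 1},{"x": -0.081,"y": -0.087,"z": 0,"rx": 0,"ry": 0,"rz": 0,"hand": 1},{"x": -0.108,"y": -0.116,"z": 0,"rx": 0,"ry": 0,"rz": 0,"hand": 1},{"x": -0.135,"y": -0.146,"z": 0,"rx": 0,"ry": 0,"rz": 0,"hand": 1},{"x": -0.162,"y": -0.175,"z": 0,"rx": 0,"ry": 0,"rz": 0,"hand": 1},{"x": -0.189,"y": -0.204,"z": 0,"rx": 0,"ry": 0,"rz": 0,"hand": 1},{"x": -0.216,"y": -0.233,"z": 0.02,"rx": 0,"ry": 0,"rz": 0,"hand": 1},{"x": -0.243,"y": -0.262,"z": 0.04,"rx": 0,"ry": 0,"rz": 0,"hand": 1},{"x": -0.27,"y": -0.291,"z": 0.06,"rx": 0,"ry": 0,"rz": 0,"hand": 1},{"x": -0.297,"y": -0.32,"z": 0.08,"rx": 0,"ry": 0,"rz": 0,"hand": 1},{"x": -0.297,"y": -0.32,"z": 0.09,"rx": 0,"ry": 0,"rz": 0,"hand": 1}]'

```text
t: 2.1
position: [0.4389, -0.2567, 0.1391]
orientation: [-0.0, 0.385, 0.923, -0.0]
force: [-0.6, 0.5, -0.1]
opening: 0.094
```

```bash
python3 -c "
from h import *
st();rel([.439,-.2545,.030],45)"
```

```text
t 2.1 p [ 0.4389 -0.2567  0.1391] F [-0.6  0.5 -0.1] T [ 0.02  0.02 -0.01] j [-4.310e+01  1.000e+00  1.138e+02 -1.000e-01  6.510e+01 -8.780e+01] op 0.094
shift mm [  1.5   1.8 109.1] yaw 44.75 rz -0.25 tilt [-0.03 -0.04]
```

Call:
play_rows --moves '[{"x": 0.001,"y": 0.001,"z": 0.03,"rx": 0,"ry": 0,"rz": 0,"hand": 1},{"x": 0.001,"y": 0.001,"z": 0.06,"rx": 0,"ry": 0,"rz": 0,"hand": 1},{"x": 0.001,"y": 0.001,"z": 0.085,"rx": 0,"ry": 0,"rz": 0,"hand": 1},{"x": 0.001,"y": 0.001,"z": 0.105,"rx": 0,"ry": 0,"rz": 0,"hand": 1},{"x": 0.001,"y": 0.001,"z": 0.109,"rx": 0,"ry": 0,"rz": 0,"hand": 1},{"x": 0.001,"y": 0.001,"z": 0.109,"rx": 0,"ry": 0,"rz": 0,"hand": 1}]'

```text
t: 2.6
position: [0.4387, -0.2503, 0.03]
orientation: [-0.002, 0.383, 0.924, 0.001]
force: [0.4, 0.1, 0.2]
opening: 0.0935
```

```bash
python3 -c "
from h import *
st();rel([.439,-.2545,.030],45)
shot('side','s1');im=cv2.imread('pics/s1.png');cv2.imwrite('pics/s1c.png',cv2.resize(im[250:384,200:380],(720,536)))"
```

```text
t 2.6 p [ 0.4387 -0.2503  0.03  ] F [0.4 0.1 0.2] T [-0.07  0.07  0.03] j [-42.6  11.5 116.2  -0.   52.6 -87.6] op 0.0935
shift mm [-3.2 -2.8 -0.1] yaw 44.98 rz -0.02 tilt [-0.16  0.15]
```

View pics/s1c.png

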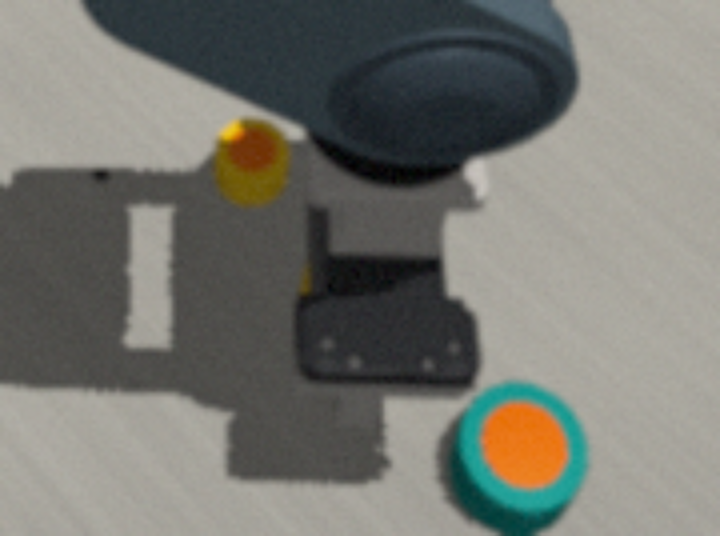

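The side view shows the jaws straddling the yellow lid, with the turquoise and small yellow lids untouched. I'll correct the offset, then close.

Call:
play_rows --moves '[{"x": -0.003,"y": -0.003,"z": 0,"rx": 0,"ry": 0,"rz": 0,"hand": 1},{"x": -0.003,"y": -0.003,"z": 0,"rx": 0,"ry": 0,"rz": 0,"hand": 1},{"x": -0.003,"y": -0.003,"z": 0,"rx": 0,"ry": 0,"rz": 0,"hand": 0.55},{"x": -0.003,"y": -0.003,"z": 0,"rx": 0,"ry": 0,"rz": 0,"hand": 0.5},{"x": -0.003,"y": -0.003,"z": 0,"rx": 0,"ry": 0,"rz": 0,"hand": 0.5},{"x": -0.003,"y": -0.003,"z": 0,"rx": 0,"ry": 0,"rz": 0,"hand": 0.5},{"x": -0.003,"y": -0.003,"z": 0,"rx": 0,"ry": 0,"rz": 0,"hand": 0.5}]'

```text
t: 3.23
position: [0.4398, -0.2554, 0.0316]
orientation: [0.0, 0.383, 0.924, -0.0]
force: [-0.3, 0.3, -0.0]
opening: 0.064
```

```bash
python3 -c "
from h import *
st();rel([.439,-.2545,.030],45)"
```

```text
t 3.23 p [ 0.4398 -0.2554  0.0316] F [-0.3  0.3 -0. ] T [ 0.   -0.   -0.04] j [-42.9  11.6 115.8   0.   52.6 -87.9] op 0.064
shift mm [1.3 0.1 1.6] yaw 44.99 rz -0.01 tilt [ 0.01 -0.01]
```

Call:
play_rows --moves '[{"x": 0.001,"y": 0,"z": 0.001,"rx": 0,"ry": 0,"rz": 0,"hand": 0.5},{"x": 0.001,"y": 0,"z": 0.001,"rx": 0,"ry": 0,"rz": 0,"hand": 0.5},{"x": 0.001,"y": 0,"z": 0.001,"rx": 0,"ry": 0,"rz": 0,"hand": 0.5},{"x": 0.001,"y": 0,"z": 0.001,"rx": 0,"ry": 0,"rz": 0,"hand": 0.5},{"x": 0.001,"y": 0,"z": 0.001,"rx": 0,"ry": 0,"rz": 0,"hand": 0.5}]'

```text
t: 3.65
position: [0.4393, -0.2549, 0.0306]
orientation: [0.0, 0.383, 0.924, 0.0]
force: [0.8, 1.0, 0.7]
opening: 0.0565
```

```bash
python3 -c "
from h import *
st();rel([.439,-.2545,.030],-45)"
```

```text
t 3.65 p [ 0.4393 -0.2549  0.0306] F [0.8 1.  0.7] T [ 0.02 -0.19 -0.02] j [-42.9  11.6 115.9   0.   52.4 -87.9] op 0.0565
shift mm [0.5 0.  0.6] yaw 44.98 rz 89.98 tilt [ 0.03 -0.01]
```

Call:
play_rows --moves '[{"x": 0,"y": 0,"z": 0,"rx": 0,"ry": 0,"rz": 0,"hand": 0.85},{"x": 0,"y": 0,"z": 0,"rx": 0,"ry": 0,"rz": 0,"hand": 0.85},{"x": 0,"y": 0,"z": 0,"rx": 0,"ry": 0,"rz": 0,"hand": 0.85},{"x": 0,"y": 0,"z": 0,"rx": 0,"ry": 0,"rz": 6,"hand": 0.85},{"x": 0,"y": 0,"z": 0,"rx": 0,"ry": 0,"rz": 12,"hand": 0.85},{"x": 0,"y": 0,"z": 0,"rx": 0,"ry": 0,"rz": 18,"hand": 0.85},{"x": 0,"y": 0,"z": 0,"rx": 0,"ry": 0,"rz": 24,"hand": 0.85},{"x": 0,"y": 0,"z": 0,"rx": 0,"ry": 0,"rz": 30,"hand": 0.85},{"x": 0,"y": 0,"z": 0,"rx": 0,"ry": 0,"rz": 36,"hand": 0.85},{"x": 0,"y": 0,"z": 0,"rx": 0,"ry": 0,"rz": 42,"hand": 0.85},{"x": 0,"y": 0,"z": 0,"rx": 0,"ry": 0,"rz": 48,"hand": 0.85},{"x": 0,"y": 0,"z": 0,"rx": 0,"ry": 0,"rz": 54,"hand": 0.85}]'

```text
t: 4.65
position: [0.4388, -0.2546, 0.0302]
orientation: [-0.0, 0.762, 0.647, -0.0]
force: [-0.2, 0.2, -0.2]
opening: 0.0802
```

Call:
play_rows --moves '[{"x": 0,"y": 0,"z": 0,"rx": 0,"ry": 0,"rz": 6,"hand": 0.85},{"x": 0,"y": 0,"z": 0,"rx": 0,"ry": 0,"rz": 12,"hand": 0.85},{"x": 0,"y": 0,"z": 0,"rx": 0,"ry": 0,"rz": 18,"hand": 0.85},{"x": 0,"y": 0,"z": 0,"rx": 0,"ry": 0,"rz": 24,"hand": 0.85},{"x": 0,"y": 0,"z": 0,"rx": 0,"ry": 0,"rz": 30,"hand": 0.85},{"x": 0,"y": 0,"z": 0,"rx": 0,"ry": 0,"rz": 36,"hand": 0.85},{"x": 0,"y": 0,"z": 0,"rx": 0,"ry": 0,"rz": 36,"hand": 0.5},{"x": 0,"y": 0,"z": 0,"rx": 0,"ry": 0,"rz": 36,"hand": 0.5},{"x": 0,"y": 0,"z": 0,"rx": 0,"ry": 0,"rz": 36,"hand": 0.5},{"x": 0,"y": 0,"z": 0,"rx": 0,"ry": 0,"rz": 36,"hand": 0.5},{"x": 0,"y": 0,"z": 0,"rx": 0,"ry": 0,"rz": 36,"hand": 0.5},{"x": 0,"y": 0,"z": 0,"rx": 0,"ry": 0,"rz": 36,"hand": 0.5}]'

```text
t: 5.65
position: [0.439, -0.2547, 0.0304]
orientation: [-0.0, 0.924, 0.383, -0.0]
force: [-0.0, 0.3, -1.0]
opening: 0.0563
```

```bash
python3 -c "
from h import *
st();rel([.439,-.2545,.030],-45)"
```

```text
t 5.65 p [ 0.439  -0.2547  0.0304] F [-0.   0.3 -1. ] T [-0.04  0.11  0.05] j [-42.9  11.6 116.   -0.   52.4   2. ] op 0.0563
shift mm [ 0.2 -0.2  0.4] yaw -44.98 rz 0.02 tilt [-0.01  0.  ]
```

Call:
play_rows --moves '[{"x": 0,"y": 0,"z": -0.01,"rx": 0,"ry": 0,"rz": 0,"hand": 0.4},{"x": 0,"y": 0,"z": -0.03,"rx": 0,"ry": 0,"rz": 0,"hand": 0.4},{"x": 0,"y": 0,"z": -0.06,"rx": 0,"ry": 0,"rz": 0,"hand": 0.4},{"x": 0,"y": 0,"z": -0.09,"rx": 0,"ry": 0,"rz": 0,"hand": 0.4},{"x": 0,"y": 0,"z": -0.12,"rx": 0,"ry": 0,"rz": 0,"hand": 0.4},{"x": 0,"y": 0,"z": -0.15,"rx": 0,"ry": 0,"rz": 0,"hand": 0.4},{"x": 0,"y": 0,"z": -0.16,"rx": 0,"ry": 0,"rz": 0,"hand": 0.4},{"x": 0,"y": 0,"z": -0.16,"rx": 0,"ry": 0,"rz": 0,"hand": 0.4}]'

```text
t: 6.32
position: [0.4405, -0.256, 0.194]
orientation: [0.003, 0.924, 0.383, 0.001]
force: [-0.7, 0.0, -1.6]
opening: 0.0564
```

```bash
python3 -c "
from h import *
st();rel([.5418,-.045,.185],-45)"
```

```text
t 6.32 p [ 0.4405 -0.256   0.194 ] F [-0.7  0.  -1.6] T [ 0.03  0.13 -0.03] j [-42.9  -3.1 111.7  -0.   71.1   2.1] op 0.0564
shift mm [220.8 -77.7   8.5] yaw -45.0 rz -0.0 tilt [ 0.29 -0.27]
```

Call:
play_rows --moves '[{"x": 0.025,"y": -0.009,"z": 0,"rx": 0,"ry": 0,"rz": 0,"hand": 0.4},{"x": 0.05,"y": -0.018,"z": 0,"rx": 0,"ry": 0,"rz": 0,"hand": 0.4},{"x": 0.08,"y": -0.028,"z": 0,"rx": 0,"ry": 0,"rz": 0,"hand": 0.4},{"x": 0.11,"y": -0.039,"z": 0,"rx": 0,"ry": 0,"rz": 0,"hand": 0.4},{"x": 0.14,"y": -0.049,"z": 0,"rx": 0,"ry": 0,"rz": 0,"hand": 0.4},{"x": 0.17,"y": -0.06,"z": 0,"rx": 0,"ry": 0,"rz": 0,"hand": 0.4},{"x": 0.195,"y": -0.069,"z": 0,"rx": 0,"ry": 0,"rz": 0,"hand": 0.4},{"x": 0.21,"y": -0.074,"z": 0,"rx": 0,"ry": 0,"rz": 0,"hand": 0.4},{"x": 0.22,"y": -0.078,"z": 0,"rx": 0,"ry": 0,"rz": 0,"hand": 0.4},{"x": 0.22,"y": -0.078,"z": 0,"rx": 0,"ry": 0,"rz": 0,"hand": 0.4},{"x": 0.22,"y": -0.078,"z": 0,"rx": 0,"ry": 0,"rz": 0,"hand": 0.4},{"x": 0.22,"y": -0.078,"z": 0,"rx": 0,"ry": 0,"rz": 0,"hand": 0.4}]'

```text
t: 7.32
position: [0.5389, -0.0448, 0.1896]
orientation: [-0.0, 0.924, 0.382, -0.001]
force: [-1.0, -0.6, -0.2]
opening: 0.0565
```

```bash
python3 -c "
from h import *
st();rel([.5418,-.045,.170],-45)
shot('side','s2');im=cv2.imread('pics/s2.png');cv2.imwrite('pics/s2c.png',cv2.resize(im[150:270,190:320],(650,600)))"
```

```text
t 7.32 p [ 0.5389 -0.0448  0.1896] F [-1.  -0.6 -0.2] T [-0.03  0.14  0.02] j [-16.8   1.8 107.2  -0.   71.   28.3] op 0.0565
shift mm [ 1.9  2.2 19.6] yaw -45.07 rz -0.07 tilt [-0.08  0.01]
```

View pics/s2c.png

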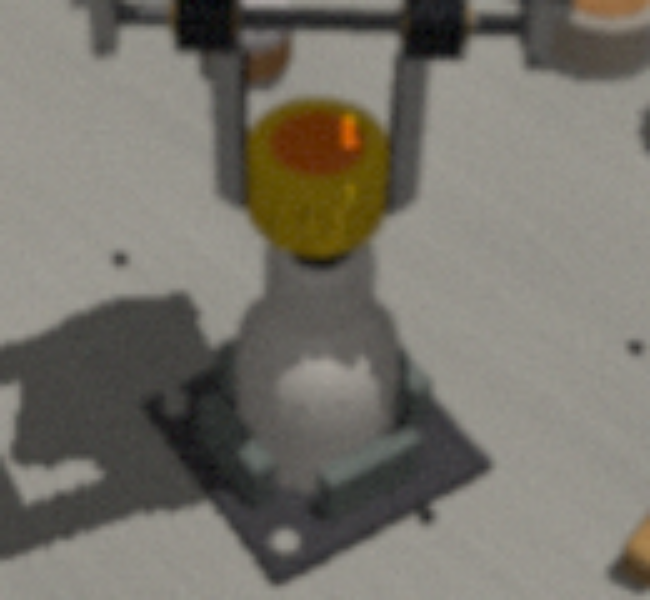

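The side picture shows the lid held level above the jar; lid centre is at crop (318,180) and the jar axis at about 320. I'll trim the offset and lower it.

Call:
play_rows --moves '[{"x": 0.002,"y": 0.002,"z": 0,"rx": 0,"ry": 0,"rz": 0,"hand": 0.4},{"x": 0.002,"y": 0.002,"z": 0,"rx": 0,"ry": 0,"rz": 0,"hand": 0.4},{"x": 0.002,"y": 0.002,"z": 0.005,"rx": 0,"ry": 0,"rz": 0,"hand": 0.4},{"x": 0.002,"y": 0.002,"z": 0.01,"rx": 0,"ry": 0,"rz": 0,"hand": 0.4},{"x": 0.002,"y": 0.002,"z": 0.015,"rx": 0,"ry": 0,"rz": 0,"hand": 0.4},{"x": 0.002,"y": 0.002,"z": 0.02,"rx": 0,"ry": 0,"rz": 0,"hand": 0.4},{"x": 0.002,"y": 0.002,"z": 0.02,"rx": 0,"ry": 0,"rz": 0,"hand": 0.4},{"x": 0.002,"y": 0.002,"z": 0.02,"rx": 0,"ry": 0,"rz": 0,"hand": 0.4}]'

```text
t: 8.03
position: [0.542, -0.044, 0.1698]
orientation: [-0.0, 0.924, 0.383, -0.0]
force: [-0.3, 0.4, 0.3]
opening: 0.0564
```

```bash
python3 -c "
from h import *
st();rel([.5418,-.045,.157],-45)"
```

```text
t 8.03 p [ 0.542  -0.044   0.1698] F [-0.3  0.4  0.3] T [-0.05  0.11 -0.03] j [-16.6   3.6 107.7  -0.   68.8  28.4] op 0.0564
shift mm [-0.9  0.6 12.8] yaw -45.01 rz -0.01 tilt [-0.07  0.02]
```

Call:
play_rows --moves '[{"x": -0.001,"y": 0.0005,"z": 0.002,"rx": 0,"ry": 0,"rz": 0,"hand": 0.4},{"x": -0.001,"y": 0.0005,"z": 0.004,"rx": 0,"ry": 0,"rz": 0,"hand": 0.4},{"x": -0.001,"y": 0.0005,"z": 0.006,"rx": 0,"ry": 0,"rz": 0,"hand": 0.4},{"x": -0.001,"y": 0.0005,"z": 0.008,"rx": 0,"ry": 0,"rz": 0,"hand": 0.4},{"x": -0.001,"y": 0.0005,"z": 0.01,"rx": 0,"ry": 0,"rz": 0,"hand": 0.4},{"x": -0.001,"y": 0.0005,"z": 0.012,"rx": 0,"ry": 0,"rz": 0,"hand": 0.4},{"x": -0.001,"y": 0.0005,"z": 0.012,"rx": 0,"ry": 0,"rz": 0,"hand": 0.4},{"x": -0.001,"y": 0.0005,"z": 0.012,"rx": 0,"ry": 0,"rz": 0,"hand": 0.4}]'

```text
t: 8.7
position: [0.542, -0.0451, 0.1583]
orientation: [-0.0, 0.924, 0.383, -0.0]
force: [-0.1, 0.3, -1.3]
opening: 0.0565
```

```bash
python3 -c "
from h import *
st();rel([.5418,-.045,.153],-45)"
```

```text
t 8.7 p [ 0.542  -0.0451  0.1583] F [-0.1  0.3 -1.3] T [-0.08  0.13  0.01] j [-16.7   4.4 108.1   0.   67.5  28.3] op 0.0565
shift mm [-0.  -0.2  5.3] yaw -45.01 rz -0.01 tilt [-0.02  0.01]
```

No contact yet. Lower in 1 mm steps.

Call:
play_rows --moves '[{"x": 0,"y": 0,"z": 0.001,"rx": 0,"ry": 0,"rz": 0,"hand": 0.4},{"x": 0,"y": 0,"z": 0.002,"rx": 0,"ry": 0,"rz": 0,"hand": 0.4},{"x": 0,"y": 0,"z": 0.003,"rx": 0,"ry": 0,"rz": 0,"hand": 0.4},{"x": 0,"y": 0,"z": 0.003,"rx": 0,"ry": 0,"rz": 0,"hand": 0.4}]'

```text
t: 9.03
position: [0.5419, -0.0451, 0.1552]
orientation: [-0.0, 0.924, 0.383, -0.0]
force: [0.0, 0.7, -0.9]
opening: 0.0564
```

Call:
play_rows --moves '[{"x": 0,"y": 0,"z": 0.001,"rx": 0,"ry": 0,"rz": 0,"hand": 0.4},{"x": 0,"y": 0,"z": 0.002,"rx": 0,"ry": 0,"rz": 0,"hand": 0.4},{"x": 0,"y": 0,"z": 0.002,"rx": 0,"ry": 0,"rz": 0,"hand": 0.4},{"x": 0,"y": 0,"z": 0.002,"rx": 0,"ry": 0,"rz": 0,"hand": 0.4}]'

```text
t: 9.37
position: [0.5424, -0.0449, 0.1539]
orientation: [-0.0, 0.924, 0.382, 0.0]
force: [-0.4, 2.3, 2.7]
opening: 0.0566
```

```bash
python3 -c "
from h import *
st();rel([.5418,-.045,.153],-45)"
```

```text
t 9.37 p [ 0.5424 -0.0449  0.1539] F [-0.4  2.3  2.7] T [ 0.42  0.27 -0.11] j [-1.670e+01  4.700e+00  1.083e+02  1.000e-01  6.700e+01  2.830e+01] op 0.0566
shift mm [-0.5 -0.3  0.9] yaw -45.02 rz -0.02 tilt [0.04 0.04]
```

Call:
play_rows --moves '[{"x": 0.0003,"y": -0.0003,"z": 0.0005,"rx": 0,"ry": 0,"rz": 0,"hand": 0.4},{"x": 0.0003,"y": -0.0003,"z": 0.0005,"rx": 0,"ry": 0,"rz": 0,"hand": 0.4},{"x": 0.0003,"y": -0.0003,"z": 0.0005,"rx": 0,"ry": 0,"rz": 0,"hand": 0.4}]'

```text
t: 9.62
position: [0.5425, -0.0446, 0.1536]
orientation: [0.0, 0.924, 0.382, 0.001]
force: [-0.6, 2.5, 5.4]
opening: 0.0565
```

```bash
python3 -c "
from h import *
st();rel([.5418,-.045,.153],-45)"
```

```text
t 9.62 p [ 0.5425 -0.0446  0.1536] F [-0.6  2.5  5.4] T [ 0.42  0.27 -0.13] j [-16.7   4.7 108.3   0.   66.9  28.4] op 0.0565
shift mm [-0.8 -0.2  0.6] yaw -45.02 rz -0.02 tilt [0.07 0.01]
```

Call:
play_rows --moves '[{"x": 0.0003,"y": -0.0003,"z": 0,"rx": 0,"ry": 0,"rz": -1,"hand": 0.4},{"x": 0.0003,"y": -0.0003,"z": 0,"rx": 0,"ry": 0,"rz": -2,"hand": 0.4},{"x": 0.0003,"y": -0.0003,"z": 0,"rx": 0,"ry": 0,"rz": -3,"hand": 0.4},{"x": 0.0003,"y": -0.0003,"z": 0,"rx": 0,"ry": 0,"rz": -4,"hand": 0.4},{"x": 0.0003,"y": -0.0003,"z": 0,"rx": 0,"ry": 0,"rz": -5,"hand": 0.4},{"x": 0.0003,"y": -0.0003,"z": 0,"rx": 0,"ry": 0,"rz": -6,"hand": 0.4}]'

```text
t: 10.12
position: [0.5434, -0.0449, 0.1545]
orientation: [0.002, 0.902, 0.431, 0.001]
force: [0.9, -1.1, 6.7]
opening: 0.0564
```

```bash
python3 -c "
from h import *
st();rel([.5418,-.045,.153],-45)"
```

```text
t 10.12 p [ 0.5434 -0.0449  0.1545] F [ 0.9 -1.1  6.7] T [-0.15  0.01 -0.03] j [-16.6   4.7 108.2  -0.   66.9  22.3] op 0.0564
shift mm [-1.1 -1.2  1.5] yaw -38.96 rz 6.04 tilt [ 0.21 -0.1 ]
```

Call:
play_rows --moves '[{"x": 0,"y": 0,"z": 0,"rx": 0,"ry": 0,"rz": -1,"hand": 0.4},{"x": 0,"y": 0,"z": 0,"rx": 0,"ry": 0,"rz": -2,"hand": 0.4},{"x": 0,"y": 0,"z": 0,"rx": 0,"ry": 0,"rz": -3,"hand": 0.4},{"x": 0,"y": 0,"z": 0,"rx": 0,"ry": 0,"rz": -4,"hand": 0.4}]'

```text
t: 10.45
position: [0.5438, -0.0451, 0.1544]
orientation: [0.002, 0.887, 0.462, 0.002]
force: [1.7, -0.8, 5.4]
opening: 0.0565
```

```bash
python3 -c "
from h import *
st();rel([.5418,-.045,.153],-45)"
```

```text
t 10.45 p [ 0.5438 -0.0451  0.1544] F [ 1.7 -0.8  5.4] T [ 0.01 -0.49 -0.09] j [-16.6   4.7 108.2  -0.   66.8  18.3] op 0.0565
shift mm [-1.1 -1.7  1.4] yaw -34.99 rz 10.01 tilt [ 0.29 -0.1 ]
```

Call:
play_rows --moves '[{"x": 0,"y": 0,"z": 0,"rx": 0,"ry": 0,"rz": -1,"hand": 0.4},{"x": 0,"y": 0,"z": 0,"rx": 0,"ry": 0,"rz": -2,"hand": 0.4},{"x": 0,"y": 0,"z": 0,"rx": 0,"ry": 0,"rz": -3,"hand": 0.4},{"x": 0,"y": 0,"z": 0,"rx": 0,"ry": 0,"rz": -4,"hand": 0.4},{"x": 0,"y": 0,"z": 0,"rx": 0,"ry": 0,"rz": -5,"hand": 0.4},{"x": 0,"y": 0,"z": 0,"rx": 0,"ry": 0,"rz": -6,"hand": 0.4}]'

```text
t: 10.95
position: [0.542, -0.0443, 0.1527]
orientation: [0.0, 0.861, 0.508, -0.0]
force: [1.6, 0.3, 2.0]
opening: 0.0564
```

```bash
python3 -c "
from h import *
st();rel([.5418,-.045,.153],-45)"
```

```text
t 10.95 p [ 0.542  -0.0443  0.1527] F [1.6 0.3 2. ] T [ 0.01 -0.19 -0.  ] j [-16.6   4.8 108.3  -0.   66.9  12.3] op 0.0564
shift mm [-0.7  0.1 -0.3] yaw -28.92 rz 16.08 tilt [ 0.01 -0.01]
```

Call:
play_rows --moves '[{"x": 0,"y": 0,"z": 0.0005,"rx": 0,"ry": 0,"rz": 0,"hand": 0.4},{"x": 0,"y": 0,"z": 0.001,"rx": 0,"ry": 0,"rz": 0,"hand": 0.4},{"x": 0,"y": 0,"z": 0.001,"rx": 0,"ry": 0,"rz": 0,"hand": 0.4}]'

```text
t: 11.2
position: [0.5421, -0.0444, 0.1524]
orientation: [0.0, 0.862, 0.507, -0.0]
force: [-0.0, 0.7, 6.1]
opening: 0.0566
```

```bash
python3 -c "
from h import *
st();rel([.5418,-.045,.153],-45)"
```

```text
t 11.2 p [ 0.5421 -0.0444  0.1524] F [-0.   0.7  6.1] T [0.21 0.09 0.09] j [-16.6   4.8 108.3  -0.   66.9  12.4] op 0.0566
shift mm [-0.7  0.  -0.6] yaw -29.01 rz 15.99 tilt [ 0.   -0.01]
```

Call:
play_rows --moves '[{"x": 0,"y": 0,"z": 0,"rx": 0,"ry": 0,"rz": -1.5,"hand": 0.4},{"x": 0,"y": 0,"z": 0,"rx": 0,"ry": 0,"rz": -3,"hand": 0.4},{"x": 0,"y": 0,"z": 0,"rx": 0,"ry": 0,"rz": -4.5,"hand": 0.4},{"x": 0,"y": 0,"z": 0,"rx": 0,"ry": 0,"rz": -6,"hand": 0.4},{"x": 0,"y": 0,"z": 0,"rx": 0,"ry": 0,"rz": -7.5,"hand": 0.4},{"x": 0,"y": 0,"z": 0,"rx": 0,"ry": 0,"rz": -9,"hand": 0.4}]'

```text
t: 11.7
position: [0.5423, -0.0447, 0.1524]
orientation: [0.001, 0.819, 0.574, 0.0]
force: [0.8, -0.1, 4.7]
opening: 0.0564
```

```bash
python3 -c "
from h import *
st();rel([.5418,-.045,.153],-45)"
```

```text
t 11.7 p [ 0.5423 -0.0447  0.1524] F [ 0.8 -0.1  4.7] T [-0.02 -0.02 -0.03] j [-16.6   4.8 108.3  -0.   66.8   3.3] op 0.0564
shift mm [-0.5 -0.4 -0.6] yaw -19.96 rz 25.04 tilt [ 0.03 -0.05]
```

Call:
play_rows --moves '[{"x": 0,"y": 0,"z": 0,"rx": 0,"ry": 0,"rz": -1.5,"hand": 0.4},{"x": 0,"y": 0,"z": 0,"rx": 0,"ry": 0,"rz": -3,"hand": 0.4},{"x": 0,"y": 0,"z": 0,"rx": 0,"ry": 0,"rz": -4.5,"hand": 0.4},{"x": 0,"y": 0,"z": 0,"rx": 0,"ry": 0,"rz": -6,"hand": 0.4},{"x": 0,"y": 0,"z": 0,"rx": 0,"ry": 0,"rz": -7.5,"hand": 0.4},{"x": 0,"y": 0,"z": 0,"rx": 0,"ry": 0,"rz": -9,"hand": 0.4}]'

```text
t: 12.2
position: [0.5423, -0.0447, 0.1524]
orientation: [0.0, 0.771, 0.636, -0.0]
force: [0.2, 0.2, 4.5]
opening: 0.0568
```

Call:
play_rows --moves '[{"x": 0,"y": 0,"z": 0,"rx": 0,"ry": 0,"rz": -1.5,"hand": 0.4},{"x": 0,"y": 0,"z": 0,"rx": 0,"ry": 0,"rz": -3,"hand": 0.4},{"x": 0,"y": 0,"z": 0,"rx": 0,"ry": 0,"rz": -4.5,"hand": 0.4},{"x": 0,"y": 0,"z": 0,"rx": 0,"ry": 0,"rz": -6,"hand": 0.4},{"x": 0,"y": 0,"z": 0,"rx": 0,"ry": 0,"rz": -7,"hand": 0.4},{"x": 0,"y": 0,"z": 0,"rx": 0,"ry": 0,"rz": -8,"hand": 0.4}]'

```text
t: 12.7
position: [0.5423, -0.0447, 0.1524]
orientation: [0.0, 0.725, 0.689, -0.0]
force: [0.5, -1.1, 4.6]
opening: 0.0564
```

```bash
python3 -c "
from h import *
st();rel([.5418,-.045,.153],-45)"
```

```text
t 12.7 p [ 0.5423 -0.0447  0.1524] F [ 0.5 -1.1  4.6] T [-0.14 -0.01 -0.08] j [-16.6   4.8 108.3  -0.   66.8 -13.7] op 0.0564
shift mm [-0.4 -0.5 -0.6] yaw -2.97 rz 42.03 tilt [ 0.03 -0.04]
```

Call:
play_rows --moves '[{"x": 0,"y": 0,"z": 0,"rx": 0,"ry": 0,"rz": -1.5,"hand": 0.4},{"x": 0,"y": 0,"z": 0,"rx": 0,"ry": 0,"rz": -3,"hand": 0.4},{"x": 0,"y": 0,"z": 0,"rx": 0,"ry": 0,"rz": -4.5,"hand": 0.4},{"x": 0,"y": 0,"z": 0,"rx": 0,"ry": 0,"rz": -6,"hand": 0.4},{"x": 0,"y": 0,"z": 0,"rx": 0,"ry": 0,"rz": -7,"hand": 0.4},{"x": 0,"y": 0,"z": 0,"rx": 0,"ry": 0,"rz": -8,"hand": 0.4}]'

```text
t: 13.2
position: [0.5423, -0.0446, 0.1524]
orientation: [0.0, 0.675, 0.737, -0.0]
force: [-0.2, 0.0, 5.4]
opening: 0.0561
```

Call:
play_rows --moves '[{"x": 0,"y": 0,"z": 0,"rx": 0,"ry": 0,"rz": -1.5,"hand": 0.4},{"x": 0,"y": 0,"z": 0,"rx": 0,"ry": 0,"rz": -3,"hand": 0.4},{"x": 0,"y": 0,"z": 0,"rx": 0,"ry": 0,"rz": -4.5,"hand": 0.4},{"x": 0,"y": 0,"z": 0,"rx": 0,"ry": 0,"rz": -6,"hand": 0.4}]'

```text
t: 13.53
position: [0.5423, -0.0445, 0.1524]
orientation: [0.0, 0.636, 0.772, -0.0]
force: [1.4, -0.1, 5.1]
opening: 0.056
```

```bash
python3 -c "
from h import *
st();rel([.5418,-.045,.153],-45)"
```

```text
t 13.53 p [ 0.5423 -0.0445  0.1524] F [ 1.4 -0.1  5.1] T [-0.07 -0.06  0.01] j [-16.6   4.8 108.3  -0.   66.8 -27.7] op 0.056
shift mm [-0.4 -0.6 -0.6] yaw 11.06 rz 56.06 tilt [ 0.03 -0.03]
```

Call:
play_rows --moves '[{"x": 0,"y": 0,"z": 0,"rx": 0,"ry": 0,"rz": -1.5,"hand": 0.4},{"x": 0,"y": 0,"z": 0,"rx": 0,"ry": 0,"rz": -3,"hand": 0.4},{"x": 0,"y": 0,"z": 0,"rx": 0,"ry": 0,"rz": -4.5,"hand": 0.4},{"x": 0,"y": 0,"z": 0,"rx": 0,"ry": 0,"rz": -6,"hand": 0.4}]'

```text
t: 13.87
position: [0.5423, -0.0446, 0.1524]
orientation: [0.0, 0.594, 0.804, -0.0]
force: [1.2, -0.6, 6.0]
opening: 0.0562
```

```bash
python3 -c "
from h import *
st();rel([.5418,-.045,.153],-45)"
```

```text
t 13.87 p [ 0.5423 -0.0446  0.1524] F [ 1.2 -0.6  6. ] T [-0.11 -0.09 -0.07] j [-16.6   4.8 108.3  -0.   66.8 -33.7] op 0.0562
shift mm [-0.2 -0.6 -0.6] yaw 17.06 rz 62.06 tilt [ 0.03 -0.04]
```

Call:
play_rows --moves '[{"x": 0,"y": 0,"z": 0,"rx": 0,"ry": 0,"rz": -1.5,"hand": 0.4},{"x": 0,"y": 0,"z": 0,"rx": 0,"ry": 0,"rz": -3,"hand": 0.4},{"x": 0,"y": 0,"z": 0,"rx": 0,"ry": 0,"rz": -4.5,"hand": 0.4},{"x": 0,"y": 0,"z": 0,"rx": 0,"ry": 0,"rz": -6,"hand": 0.4}]'

```text
t: 14.2
position: [0.5423, -0.0446, 0.1524]
orientation: [0.0, 0.552, 0.834, -0.0]
force: [0.3, -0.5, 5.6]
opening: 0.0565
```

```bash
python3 -c "
from h import *
st();rel([.5418,-.045,.153],-45)"
```

```text
t 14.2 p [ 0.5423 -0.0446  0.1524] F [ 0.3 -0.5  5.6] T [-0.06  0.01 -0.  ] j [-16.6   4.8 108.3  -0.   66.8 -39.7] op 0.0565
shift mm [-0.2 -0.6 -0.6] yaw 23.05 rz 68.05 tilt [ 0.03 -0.03]
```

Call:
play_rows --moves '[{"x": 0,"y": 0,"z": 0,"rx": 0,"ry": 0,"rz": -1.5,"hand": 0.4},{"x": 0,"y": 0,"z": 0,"rx": 0,"ry": 0,"rz": -3,"hand": 0.4},{"x": 0,"y": 0,"z": 0,"rx": 0,"ry": 0,"rz": -4.5,"hand": 0.4},{"x": 0,"y": 0,"z": 0,"rx": 0,"ry": 0,"rz": -6,"hand": 0.4}]'

```text
t: 14.53
position: [0.5423, -0.0445, 0.1524]
orientation: [0.0, 0.507, 0.862, -0.0]
force: [-0.1, 0.5, 4.7]
opening: 0.0564
```

```bash
python3 -c "
from h import *
st();rel([.5418,-.045,.153],-45)"
```

```text
t 14.53 p [ 0.5423 -0.0445  0.1524] F [-0.1  0.5  4.7] T [-0.06 -0.09 -0.04] j [-16.6   4.8 108.3  -0.   66.8 -45.7] op 0.0564
shift mm [-0.1 -0.7 -0.6] yaw 29.06 rz 74.06 tilt [ 0.04 -0.03]
```

Call:
play_rows --moves '[{"x": 0,"y": 0,"z": 0,"rx": 0,"ry": 0,"rz": -1.5,"hand": 0.4},{"x": 0,"y": 0,"z": 0,"rx": 0,"ry": 0,"rz": -3,"hand": 0.4},{"x": 0,"y": 0,"z": 0,"rx": 0,"ry": 0,"rz": -4.5,"hand": 0.4},{"x": 0,"y": 0,"z": 0,"rx": 0,"ry": 0,"rz": -6,"hand": 0.4}]'

```text
t: 14.87
position: [0.5421, -0.0446, 0.1521]
orientation: [0.0, 0.461, 0.887, -0.0]
force: [-0.2, -0.5, 3.5]
opening: 0.056
```

```bash
python3 -c "
from h import *
st();rel([.5418,-.045,.153],-45)"
```

```text
t 14.87 p [ 0.5421 -0.0446  0.1521] F [-0.2 -0.5  3.5] T [-0.07 -0.06 -0.05] j [-16.6   4.8 108.4  -0.   66.8 -51.7] op 0.056
shift mm [-0.1 -0.4 -0.9] yaw 35.07 rz 80.07 tilt [ 0.   -0.04]
```

The lid is starting to sink at the window edge.

Call:
play_rows --moves '[{"x": 0,"y": 0,"z": 0.0003,"rx": 0,"ry": 0,"rz": -1,"hand": 0.4},{"x": 0,"y": 0,"z": 0.0006,"rx": 0,"ry": 0,"rz": -2,"hand": 0.4},{"x": 0,"y": 0,"z": 0.0009,"rx": 0,"ry": 0,"rz": -3,"hand": 0.4}]'

```text
t: 15.12
position: [0.542, -0.0441, 0.1509]
orientation: [-0.0, 0.438, 0.899, 0.0]
force: [0.7, 0.9, 3.6]
opening: 0.0562
```

```bash
python3 -c "
from h import *
st();rel([.5418,-.045,.153],-45)"
```

```text
t 15.12 p [ 0.542  -0.0441  0.1509] F [0.7 0.9 3.6] T [ 0.04 -0.17  0.1 ] j [-16.6   4.9 108.4   0.   66.7 -54.7] op 0.0562
shift mm [-0.6 -0.7 -2.1] yaw 38.07 rz 83.07 tilt [-0.01  0.02]
```

Call:
play_rows --moves '[{"x": 0,"y": 0,"z": 0.0004,"rx": 0,"ry": 0,"rz": -1,"hand": 0.4},{"x": 0,"y": 0,"z": 0.0008,"rx": 0,"ry": 0,"rz": -2,"hand": 0.4},{"x": 0,"y": 0,"z": 0.0012,"rx": 0,"ry": 0,"rz": -3,"hand": 0.4}]'

```text
t: 15.37
position: [0.5418, -0.0443, 0.1492]
orientation: [-0.0, 0.414, 0.91, -0.0]
force: [1.1, -0.5, -0.1]
opening: 0.0562
```

```bash
python3 -c "
from h import *
st();rel([.5418,-.045,.153],-45)"
```

```text
t 15.37 p [ 0.5418 -0.0443  0.1492] F [ 1.1 -0.5 -0.1] T [-0.14 -0.3   0.05] j [-16.6   5.  108.5  -0.   66.5 -57.7] op 0.0562
shift mm [-0.5 -0.5 -3.8] yaw 41.08 rz 86.08 tilt [-0.03 -0.01]
```

Force is gone, so it is dropping. I'll follow it straight down.

Call:
play_rows --moves '[{"x": 0,"y": 0,"z": 0.0007,"rx": 0,"ry": 0,"rz": -0.5,"hand": 0.4},{"x": 0,"y": 0,"z": 0.0014,"rx": 0,"ry": 0,"rz": -1,"hand": 0.4},{"x": 0,"y": 0,"z": 0.002,"rx": 0,"ry": 0,"rz": -1.5,"hand": 0.4},{"x": 0,"y": 0,"z": 0.002,"rx": 0,"ry": 0,"rz": -1.5,"hand": 0.4}]'

```text
t: 15.7
position: [0.5414, -0.0442, 0.1471]
orientation: [-0.001, 0.403, 0.915, -0.0]
force: [1.1, 0.5, -1.8]
opening: 0.0566
```

```bash
python3 -c "
from h import *
st();rel([.5418,-.045,.153],-45)"
```

```text
t 15.7 p [ 0.5414 -0.0442  0.1471] F [ 1.1  0.5 -1.8] T [-0.05 -0.12  0.01] j [-16.6   5.2 108.6  -0.   66.4 -59.1] op 0.0566
shift mm [-0.8 -0.3 -5.9] yaw 42.51 rz 87.51 tilt [-0.09  0.02]
```

Call:
play_rows --moves '[{"x": 0,"y": 0,"z": 0.0007,"rx": 0,"ry": 0,"rz": 0,"hand": 0.4},{"x": 0,"y": 0,"z": 0.0014,"rx": 0,"ry": 0,"rz": 0,"hand": 0.4},{"x": 0,"y": 0,"z": 0.002,"rx": 0,"ry": 0,"rz": 0,"hand": 0.4},{"x": 0,"y": 0,"z": 0.0027,"rx": 0,"ry": 0,"rz": 0,"hand": 0.4},{"x": 0,"y": 0,"z": 0.0035,"rx": 0,"ry": 0,"rz": 0,"hand": 0.4},{"x": 0,"y": 0,"z": 0.004,"rx": 0,"ry": 0,"rz": 0,"hand": 0.4},{"x": 0,"y": 0,"z": 0.004,"rx": 0,"ry": 0,"rz": 0,"hand": 0.4}]'

```text
t: 16.28
position: [0.5419, -0.0443, 0.1437]
orientation: [-0.0, 0.403, 0.915, -0.0]
force: [0.3, -0.8, -0.2]
opening: 0.0564
```

```bash
python3 -c "
from h import *
st();rel([.5418,-.045,.153],-45)"
```

```text
t 16.28 p [ 0.5419 -0.0443  0.1437] F [ 0.3 -0.8 -0.2] T [-0.03  0.01  0.01] j [-16.6   5.4 108.7  -0.   65.9 -59.1] op 0.0564
shift mm [-0.5 -0.6 -9.3] yaw 42.48 rz 87.48 tilt [-0.02  0.01]
```

Call:
play_rows --moves '[{"x": 0,"y": 0,"z": 0.0007,"rx": 0,"ry": 0,"rz": 0,"hand": 0.4},{"x": 0,"y": 0,"z": 0.0014,"rx": 0,"ry": 0,"rz": 0,"hand": 0.4},{"x": 0,"y": 0,"z": 0.002,"rx": 0,"ry": 0,"rz": 0,"hand": 0.4},{"x": 0,"y": 0,"z": 0.002,"rx": 0,"ry": 0,"rz": 0,"hand": 0.4}]'

```text
t: 16.62
position: [0.5422, -0.0444, 0.1421]
orientation: [0.0, 0.403, 0.915, 0.0]
force: [-1.1, 1.4, 1.2]
opening: 0.0563
```

```bash
python3 -c "
from h import *
st();rel([.5418,-.045,.153],-45)"
```

```text
t 16.62 p [ 0.5422 -0.0444  0.1421] F [-1.1  1.4  1.2] T [ 0.06  0.12 -0.06] j [-16.6   5.6 108.7  -0.   65.7 -59.1] op 0.0563
shift mm [ -0.2  -0.7 -10.9] yaw 42.48 rz 87.48 tilt [ 0.02 -0.01]
```

Lid is dropped into the thread start: TCP z 0.1421, lid about 21 mm below the rim. Now screw clockwise.

Call:
play_rows --moves '[{"x": 0,"y": 0,"z": 0.0001,"rx": 0,"ry": 0,"rz": 1.5,"hand": 0.4},{"x": 0,"y": 0,"z": 0.0002,"rx": 0,"ry": 0,"rz": 3,"hand": 0.4},{"x": 0,"y": 0,"z": 0.0003,"rx": 0,"ry": 0,"rz": 4.5,"hand": 0.4},{"x": 0,"y": 0,"z": 0.0004,"rx": 0,"ry": 0,"rz": 6,"hand": 0.4},{"x": 0,"y": 0,"z": 0.0005,"rx": 0,"ry": 0,"rz": 7.5,"hand": 0.4},{"x": 0,"y": 0,"z": 0.0006,"rx": 0,"ry": 0,"rz": 9,"hand": 0.4},{"x": 0,"y": 0,"z": 0.0007,"rx": 0,"ry": 0,"rz": 10.5,"hand": 0.4},{"x": 0,"y": 0,"z": 0.0008,"rx": 0,"ry": 0,"rz": 12,"hand": 0.4}]'

```text
t: 17.28
position: [0.5426, -0.0445, 0.1418]
orientation: [0.001, 0.497, 0.868, 0.0]
force: [-0.8, -0.3, 1.8]
opening: 0.0564
```

```bash
python3 -c "
from h import *
st();rel([.5418,-.045,.153],-45)"
```

```text
t 17.28 p [ 0.5426 -0.0445  0.1418] F [-0.8 -0.3  1.8] T [-0.04  0.07 -0.01] j [-16.6   5.6 108.7  -0.   65.6 -47. ] op 0.0564
shift mm [ -0.   -0.9 -11.2] yaw 30.41 rz 75.41 tilt [ 0.08 -0.03]
```

Call:
play_rows --moves '[{"x": 0,"y": 0,"z": 0.0001,"rx": 0,"ry": 0,"rz": 1.5,"hand": 0.4},{"x": 0,"y": 0,"z": 0.0002,"rx": 0,"ry": 0,"rz": 3,"hand": 0.4},{"x": 0,"y": 0,"z": 0.0003,"rx": 0,"ry": 0,"rz": 4.5,"hand": 0.4},{"x": 0,"y": 0,"z": 0.0004,"rx": 0,"ry": 0,"rz": 6,"hand": 0.4},{"x": 0,"y": 0,"z": 0.0006,"rx": 0,"ry": 0,"rz": 7.5,"hand": 0.4},{"x": 0,"y": 0,"z": 0.0007,"rx": 0,"ry": 0,"rz": 9,"hand": 0.4},{"x": 0,"y": 0,"z": 0.0008,"rx": 0,"ry": 0,"rz": 10.5,"hand": 0.4},{"x": 0,"y": 0,"z": 0.0009,"rx": 0,"ry": 0,"rz": 12,"hand": 0.4}]'

```text
t: 17.95
position: [0.5425, -0.0445, 0.1407]
orientation: [0.001, 0.585, 0.811, 0.0]
force: [0.9, -0.4, 0.9]
opening: 0.0564
```

```bash
python3 -c "
from h import *
st();rel([.5418,-.045,.153],-45)"
```

```text
t 17.95 p [ 0.5425 -0.0445  0.1407] F [ 0.9 -0.4  0.9] T [-0.07  0.04 -0.  ] j [-16.6   5.7 108.7  -0.   65.5 -35. ] op 0.0564
shift mm [ -0.3  -0.8 -12.3] yaw 18.41 rz 63.41 tilt [ 0.06 -0.02]
```

Call:
play_rows --moves '[{"x": 0,"y": 0,"z": 0.0002,"rx": 0,"ry": 0,"rz": 1.5,"hand": 0.4},{"x": 0,"y": 0,"z": 0.0003,"rx": 0,"ry": 0,"rz": 3,"hand": 0.4},{"x": 0,"y": 0,"z": 0.0005,"rx": 0,"ry": 0,"rz": 4.5,"hand": 0.4},{"x": 0,"y": 0,"z": 0.0006,"rx": 0,"ry": 0,"rz": 6,"hand": 0.4},{"x": 0,"y": 0,"z": 0.0008,"rx": 0,"ry": 0,"rz": 7.5,"hand": 0.4},{"x": 0,"y": 0,"z": 0.0009,"rx": 0,"ry": 0,"rz": 9,"hand": 0.4},{"x": 0,"y": 0,"z": 0.0011,"rx": 0,"ry": 0,"rz": 10.5,"hand": 0.4},{"x": 0,"y": 0,"z": 0.0013,"rx": 0,"ry": 0,"rz": 12,"hand": 0.4}]'

```text
t: 18.62
position: [0.5429, -0.0446, 0.1403]
orientation: [0.001, 0.666, 0.746, 0.0]
force: [-0.9, 0.5, 5.3]
opening: 0.0566
```

```bash
python3 -c "
from h import *
st();rel([.5418,-.045,.153],-45)"
```

```text
t 18.62 p [ 0.5429 -0.0446  0.1403] F [-0.9  0.5  5.3] T [-0.07  0.18  0.06] j [-16.6   5.8 108.7  -0.   65.4 -23. ] op 0.0566
shift mm [ -0.3  -1.1 -12.7] yaw 6.42 rz 51.42 tilt [ 0.12 -0.05]
```

Call:
play_rows --moves '[{"x": 0,"y": 0,"z": 0.0002,"rx": 0,"ry": 0,"rz": 1.5,"hand": 0.4},{"x": 0,"y": 0,"z": 0.0004,"rx": 0,"ry": 0,"rz": 3,"hand": 0.4},{"x": 0,"y": 0,"z": 0.0006,"rx": 0,"ry": 0,"rz": 4.5,"hand": 0.4},{"x": 0,"y": 0,"z": 0.0008,"rx": 0,"ry": 0,"rz": 6,"hand": 0.4},{"x": 0,"y": 0,"z": 0.001,"rx": 0,"ry": 0,"rz": 7.5,"hand": 0.4},{"x": 0,"y": 0,"z": 0.0011,"rx": 0,"ry": 0,"rz": 9,"hand": 0.4},{"x": 0,"y": 0,"z": 0.0012,"rx": 0,"ry": 0,"rz": 10.5,"hand": 0.4},{"x": 0,"y": 0,"z": 0.0013,"rx": 0,"ry": 0,"rz": 12,"hand": 0.4}]'

```text
t: 19.28
position: [0.5433, -0.0449, 0.1395]
orientation: [0.002, 0.741, 0.672, 0.001]
force: [-0.2, -0.7, 6.1]
opening: 0.0566
```

```bash
python3 -c "
from h import *
st();rel([.5418,-.045,.153],-45)"
```

```text
t 19.28 p [ 0.5433 -0.0449  0.1395] F [-0.2 -0.7  6.1] T [-0.13  0.23 -0.02] j [-16.6   5.8 108.7  -0.   65.3 -11. ] op 0.0566
shift mm [ -0.3  -1.5 -13.5] yaw -5.58 rz 39.42 tilt [ 0.18 -0.08]
```

Call:
play_rows --moves '[{"x": 0,"y": 0,"z": 0.0002,"rx": 0,"ry": 0,"rz": 1.5,"hand": 0.4},{"x": 0,"y": 0,"z": 0.0004,"rx": 0,"ry": 0,"rz": 3,"hand": 0.4},{"x": 0,"y": 0,"z": 0.0006,"rx": 0,"ry": 0,"rz": 4.5,"hand": 0.4},{"x": 0,"y": 0,"z": 0.0008,"rx": 0,"ry": 0,"rz": 6,"hand": 0.4},{"x": 0,"y": 0,"z": 0.0009,"rx": 0,"ry": 0,"rz": 7.5,"hand": 0.4},{"x": 0,"y": 0,"z": 0.001,"rx": 0,"ry": 0,"rz": 9,"hand": 0.4},{"x": 0,"y": 0,"z": 0.0011,"rx": 0,"ry": 0,"rz": 10.5,"hand": 0.4},{"x": 0,"y": 0,"z": 0.0012,"rx": 0,"ry": 0,"rz": 12,"hand": 0.4}]'

```text
t: 19.95
position: [0.5436, -0.045, 0.1387]
orientation: [0.002, 0.807, 0.591, 0.001]
force: [-1.1, -0.4, 7.5]
opening: 0.0564
```

```bash
python3 -c "
from h import *
st();rel([.5418,-.045,.153],-45)"
```

```text
t 19.95 p [ 0.5436 -0.045   0.1387] F [-1.1 -0.4  7.5] T [-0.16  0.35  0.06] j [-16.6   5.9 108.7  -0.   65.1   1. ] op 0.0564
shift mm [ -0.6  -1.7 -14.3] yaw -17.58 rz 27.42 tilt [ 0.21 -0.1 ]
```

Call:
play_rows --moves '[{"x": 0,"y": 0,"z": 0.0002,"rx": 0,"ry": 0,"rz": 1.5,"hand": 0.4},{"x": 0,"y": 0,"z": 0.0004,"rx": 0,"ry": 0,"rz": 3,"hand": 0.4},{"x": 0,"y": 0,"z": 0.0006,"rx": 0,"ry": 0,"rz": 4.5,"hand": 0.4},{"x": 0,"y": 0,"z": 0.0007,"rx": 0,"ry": 0,"rz": 6,"hand": 0.4},{"x": 0,"y": 0,"z": 0.0008,"rx": 0,"ry": 0,"rz": 7.5,"hand": 0.4},{"x": 0,"y": 0,"z": 0.001,"rx": 0,"ry": 0,"rz": 9,"hand": 0.4}]'

```text
t: 20.45
position: [0.5436, -0.045, 0.138]
orientation: [0.002, 0.851, 0.526, 0.001]
force: [-1.3, -0.8, 9.5]
opening: 0.0561
```

```bash
python3 -c "
from h import *
st();rel([.5418,-.045,.153],-45)"
```

```text
t 20.45 p [ 0.5436 -0.045   0.138 ] F [-1.3 -0.8  9.5] T [-0.11  0.47  0.06] j [-16.6   6.  108.7  -0.   65.1  10. ] op 0.0561
shift mm [ -0.8  -1.6 -15. ] yaw -26.57 rz 18.43 tilt [ 0.2 -0.1]
```

Call:
play_rows --moves '[{"x": 0,"y": 0,"z": 0.0001,"rx": 0,"ry": 0,"rz": 1,"hand": 0.4},{"x": 0,"y": 0,"z": 0.0002,"rx": 0,"ry": 0,"rz": 2,"hand": 0.4},{"x": 0,"y": 0,"z": 0.0003,"rx": 0,"ry": 0,"rz": 3,"hand": 0.4},{"x": 0,"y": 0,"z": 0.0004,"rx": 0,"ry": 0,"rz": 4,"hand": 0.4},{"x": 0,"y": 0,"z": 0.0005,"rx": 0,"ry": 0,"rz": 5,"hand": 0.4}]'

```text
t: 20.87
position: [0.5437, -0.045, 0.1377]
orientation: [0.002, 0.873, 0.488, 0.001]
force: [-2.1, -0.4, 10.4]
opening: 0.0564
```

```bash
python3 -c "
from h import *
st();rel([.5418,-.045,.153],-45)"
```

```text
t 20.87 p [ 0.5437 -0.045   0.1377] F [-2.1 -0.4 10.4] T [-0.1   0.63  0.06] j [-16.6   6.  108.7  -0.   65.   14.9] op 0.0564
shift mm [ -0.9  -1.6 -15.3] yaw -31.55 rz 13.45 tilt [ 0.21 -0.1 ]
```

Call:
play_rows --moves '[{"x": 0,"y": 0,"z": 0.0001,"rx": 0,"ry": 0,"rz": 1,"hand": 0.4},{"x": 0,"y": 0,"z": 0.0001,"rx": 0,"ry": 0,"rz": 2,"hand": 0.4},{"x": 0,"y": 0,"z": 0.0002,"rx": 0,"ry": 0,"rz": 3,"hand": 0.4},{"x": 0,"y": 0,"z": 0.0002,"rx": 0,"ry": 0,"rz": 4,"hand": 0.4}]'

```text
t: 21.2
position: [0.5436, -0.045, 0.1374]
orientation: [0.001, 0.889, 0.458, 0.001]
force: [-2.8, 0.6, 12.0]
opening: 0.0563
```

```bash
python3 -c "
from h import *
st();rel([.5418,-.045,.153],-45)"
```

```text
t 21.2 p [ 0.5436 -0.045   0.1374] F [-2.8  0.6 12. ] T [0.04 0.72 0.14] j [-16.6   6.  108.7  -0.   65.   18.9] op 0.0563
shift mm [ -1.   -1.4 -15.6] yaw -35.53 rz 9.47 tilt [ 0.18 -0.09]
```

Call:
play_rows --moves '[{"x": -0.0002,"y": -0.0003,"z": 0,"rx": 0,"ry": 0,"rz": 1,"hand": 0.4},{"x": -0.0003,"y": -0.0004,"z": 0.0001,"rx": 0,"ry": 0,"rz": 2,"hand": 0.4},{"x": -0.0003,"y": -0.0004,"z": 0.0001,"rx": 0,"ry": 0,"rz": 3,"hand": 0.4}]'

```text
t: 21.45
position: [0.5429, -0.0447, 0.1374]
orientation: [0.001, 0.901, 0.434, 0.001]
force: [-4.3, 0.6, 13.2]
opening: 0.0564
```

```bash
python3 -c "
from h import *
st();rel([.5418,-.045,.153],-45)"
```

```text
t 21.45 p [ 0.5429 -0.0447  0.1374] F [-4.3  0.6 13.2] T [0.32 0.97 0.34] j [-16.6   6.  108.8  -0.   65.1  21.9] op 0.0564
shift mm [ -0.9  -0.6 -15.6] yaw -38.51 rz 6.49 tilt [ 0.14 -0.05]
```

Call:
play_rows --moves '[{"x": 0,"y": 0,"z": 0,"rx": 0,"ry": 0,"rz": 0.7,"hand": 0.4},{"x": 0,"y": 0,"z": 0,"rx": 0,"ry": 0,"rz": 1.5,"hand": 0.4}]'

```text
t: 21.62
position: [0.5426, -0.0445, 0.1374]
orientation: [0.001, 0.906, 0.423, 0.001]
force: [-4.5, 2.1, 12.6]
opening: 0.0564
```

```bash
python3 -c "
from h import *
st();rel([.5418,-.045,.153],-45)"
```

```text
t 21.62 p [ 0.5426 -0.0445  0.1374] F [-4.5  2.1 12.6] T [0.37 1.11 0.58] j [-16.6   6.  108.8  -0.   65.1  23.3] op 0.0564
shift mm [ -0.9  -0.3 -15.6] yaw -39.95 rz 5.05 tilt [ 0.11 -0.04]
```

Call:
play_rows --moves '[{"x": 0,"y": 0,"z": 0,"rx": 0,"ry": 0,"rz": 0.7,"hand": 0.4},{"x": 0,"y": 0,"z": 0,"rx": 0,"ry": 0,"rz": 1.4,"hand": 0.4}]'

```text
t: 21.78
position: [0.5426, -0.0444, 0.1374]
orientation: [0.001, 0.911, 0.413, 0.001]
force: [-4.4, 2.7, 13.2]
opening: 0.0565
```

```bash
python3 -c "
from h import *
st();shot('top','t5')
rel([.5418,-.045,.153],-45);st()"
```

```text
t 21.78 p [ 0.5426 -0.0444  0.1374] F [-4.4  2.7 13.2] T [0.44 1.1  1.14] j [-16.6   6.  108.8  -0.   65.1  24.7] op 0.0565
shift mm [ -0.9  -0.1 -15.6] yaw -41.26 rz 3.74 tilt [ 0.09 -0.06]
t 21.83 p [ 0.5425 -0.0444  0.1374] F [-4.5  1.1 13.7] T [0.39 1.06 0.98] j [-16.6   6.  108.8  -0.   65.1  24.7] op 0.0559
```

Firm stop: torque went 0.34, 0.58, then about 1.1 N m at constant height, after about 84° of turn. I'll ease the down pressure and let go.

Call:
play_rows --moves '[{"x": 0,"y": 0,"z": -0.0008,"rx": 0,"ry": 0,"rz": -0.5,"hand": 0.4},{"x": 0,"y": 0,"z": -0.0014,"rx": 0,"ry": 0,"rz": -0.8,"hand": 0.4},{"x": 0,"y": 0,"z": -0.0014,"rx": 0,"ry": 0,"rz": -0.8,"hand": 0.85},{"x": 0,"y": 0,"z": -0.0014,"rx": 0,"ry": 0,"rz": -0.8,"hand": 0.9},{"x": 0,"y": 0,"z": -0.0014,"rx": 0,"ry": 0,"rz": -0.8,"hand": 0.9},{"x": 0,"y": 0,"z": -0.0014,"rx": 0,"ry": 0,"rz": -0.8,"hand": 0.9},{"x": 0,"y": 0,"z": -0.0014,"rx": 0,"ry": 0,"rz": -0.8,"hand": 0.9},{"x": 0,"y": 0,"z": -0.0014,"rx": 0,"ry": 0,"rz": -0.8,"hand": 0.9}]'

```text
t: 22.5
position: [0.5414, -0.0443, 0.1357]
orientation: [-0.0, 0.909, 0.418, -0.0]
force: [1.4, 0.6, -0.3]
opening: 0.0845
```

```bash
python3 -c "
from h import *
st();rel([.5418,-.045,.153],-45)"
```

```text
t 22.5 p [ 0.5414 -0.0443  0.1357] F [ 1.4  0.6 -0.3] T [-0.1   0.13 -0.03] j [-16.6   6.  109.    0.   65.   24. ] op 0.0845
shift mm [ -0.2   0.7 -17.3] yaw -40.63 rz 4.37 tilt [-0.02  0.01]
```

Call:
play_rows --moves '[{"x": 0,"y": 0,"z": -0.01,"rx": 0,"ry": 0,"rz": 0,"hand": 0.95},{"x": 0,"y": 0,"z": -0.03,"rx": 0,"ry": 0,"rz": 0,"hand": 0.95},{"x": 0,"y": 0,"z": -0.06,"rx": 0,"ry": 0,"rz": 0,"hand": 0.95},{"x": 0,"y": 0,"z": -0.09,"rx": 0,"ry": 0,"rz": 0,"hand": 0.95},{"x": 0,"y": 0,"z": -0.12,"rx": 0,"ry": 0,"rz": 0,"hand": 0.95},{"x": 0,"y": 0,"z": -0.14,"rx": 0,"ry": 0,"rz": 0,"hand": 0.95},{"x": 0,"y": 0,"z": -0.14,"rx": 0,"ry": 0,"rz": 0,"hand": 0.95},{"x": 0,"y": 0,"z": -0.14,"rx": 0,"ry": 0,"rz": 0,"hand": 0.95}]'

```text
t: 23.17
position: [0.5421, -0.0445, 0.2775]
orientation: [0.001, 0.909, 0.418, 0.001]
force: [0.1, 0.1, -0.2]
opening: 0.0897
```

Run:
```python
from h import *
st(); p,d=shot('side','s6')
im=cv2.imread('pics/s6.png');cv2.imwrite('pics/s6c.png',cv2.resize(im[150:270,190:320],(650,600)))
hsv=cv2.cvtColor(im,cv2.COLOR_BGR2HSV); m=cv2.inRange(hsv,(3,150,60),(17,255,255)); m[:150]=0;m[240:]=0;m[:,:230]=0;m[:,280:]=0
k,l,s,c=cv2.connectedComponentsWithStats(m); i=1+np.argmax(s[1:,4]); print(s[i],c[i])
for z in(.1425,.1475,.1575): print(z,onplane('side',[c[i]],z).round(4),proj('side',[[.5418,-.0447,z]]).round(1))
u,v=c[i].astype(int); C=camera_params('side'); o,r=ray('side',[c[i]])
dd=np.median(d[v-2:v+3,u-2:u+3]); T=C['extrinsics']; fz=r[0]@T[:3,2]
print('depth pt',o+r[0]*dd/fz)
```

```text
t 23.17 p [ 0.5421 -0.0445  0.2775] F [ 0.1  0.1 -0.2] T [-0.02  0.11 -0.04] j [-16.6  -2.5 102.1  -0.   80.2  24. ] op 0.0897
[246 190  17  12 169] [253.76923077 195.4260355 ]
0.1425 [[ 0.542  -0.0461  0.1425]] [[253.2 195.1]]
0.1475 [[ 0.5386 -0.0496  0.1475]] [[253.3 193.4]]
0.1575 [[ 0.5316 -0.0565  0.1575]] [[253.4 190. ]]
depth pt [ 0.54164204 -0.04646832  0.14304883]
```

View pics/s6c.png

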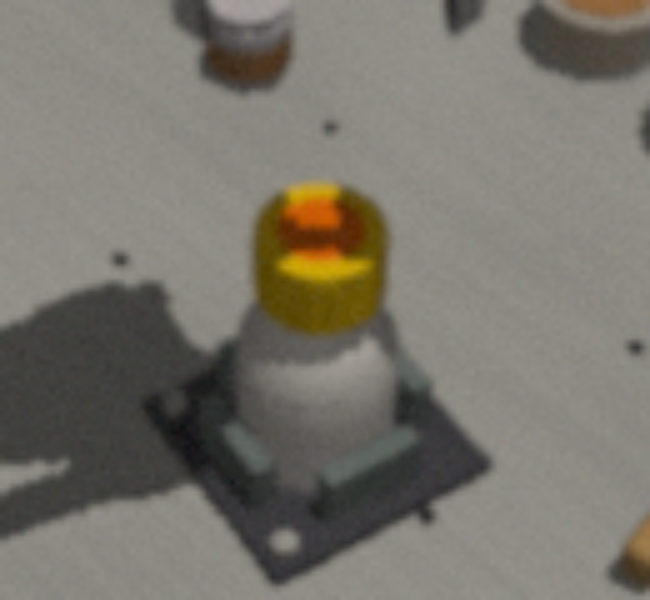

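The side crop shows the lid square and low on the jar, top centre at (254,195) in the full picture. Its depth gives a top at 0.143 m, against 0.1425 m for fully home. The arm is clear, so I'm handing in.

```bash
python3 -c "
from h import *
print(manip.close_job())"
```

```text
the job is handed in; nothing more can be done
None
```

The larger yellow lid is on the clamped jar and screwed fully home. The job was handed in at about 23 s of the 72 s allowed.

- **Grasp:** I pinched the lid twice, at right angles, to centre it in the jaws.
- **Finding the thread start:** I set the lid on the collar with about 5 N and turned it anticlockwise. It went over one tooth and dropped into the windows after about 87°, landing about 21 mm below the rim.
- **Screwing home:** I turned it clockwise about 84°. The seal pushed back with up to about 13 N. Torque then rose from 0.3 to 1.1 N m with the height no longer changing, which is the end stop. I eased off and let go.

**Last checks:**
- **Height:** the gripper height put the lid about 26 mm below the rim while pressed. After release, the side camera's depth put its top at 0.143 m, against 0.1425 m for fully home. These agree within measurement error.
- **Clearance:** the arm was clear of everything, with no force on the wrist.
- **Other items:** I moved none of them, but I did not compare their positions with the first pictures at the end.
- **Not repeated:** I did not grip the lid again to re-test the stop.
- **Camera disagreement:** the two cameras differed by about 3 mm in y on where the jar was. I used a value between them, and contact forces on the collar stayed small.

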